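# Close up the cell-nest row

### The arm

A 6-joint arm with a two-finger parallel gripper is mounted at the origin on a cart in front of the work surface, level with it; the furniture and walls round the work are solid. World frame = base frame: x ahead of the robot, y to its left, z up, the work surface at z = 0. Lengths are in m, angles in rad, forces in N, time in s.
With the tool pointing down it reaches from about 0.325 to 0.9 m from the base axis. Payload 3.5 kg.
Tool frame: the origin (TCP) lies on the centre line of the jaws, within the pads' length; the fingertips stand 22 mm ahead of it and the grasp point (between the pads) lies 3 mm ahead of it (arm.tcp_to_tips is the distance from the TCP to the fingertips, in m); y points along the fingers, z is the direction in which the jaws open and shut, and the axes are right-handed (so a half turn about y gives the same grasp; the last joint's range is limited). The gripper opens to 85 mm and grips with 20 to 120 N. Pads are 22 mm wide; open, the fingers measure 114 mm over their backs; the gripper's body (76 mm by 85 mm) begins 54 mm behind the grasp point. The pads swing forward as they close: fully open they stand 13 mm farther back than shut.
Start: joints at [-1.284, 0.276, -0.026, 1.268, 0, 1.467], TCP at [0.237, -0.578, 0.253] pointing down, gripper open.
Joint ranges: [-3.12, 3.12], [-0.85, 1.88], [-1.08, 1.24], [-1.95, 2.15], [-1.57, 1.53], [-3.14, 3.14]. Speed limits (rad/s): [2.57, 2.57, 3.14, 3.14, 3.14, 3.14].

### API

Orientations are given as a rotation vector (axis times angle).
In Python, from workcell import arm, snapshot, camera_model gives the robot as it stands.
- The arm moves only by the tool carry_out, never from a script. Its argument "commands" is a list of rows, each a list of 3 entries, a list of its own where there are three numbers: the shift along the tool's x, y, z in cm, then the turn about the tool's y in rad, then the opening, from 0 (shut) to 1 (fully open). In form: [[[tx, ty, tz], turn, claw], ...]. A call has 1 to 20 rows; each row shifts and turns the commanded pose from where the row before left it, along the tool's axes as they then stand; what a row does not reach is not made up. A row lasts 1/10 s, in which the tool goes at most 50 mm and 8.59 degrees, less where a joint would pass 70% of its speed; a pose out of reach is approached as far as the arm can. A call is refused whole if a number of a shift passes 5 or a number of a turn 0.15, either way. A call with a gripper value outside its range is refused whole. The fingers move at their own pace and stop on an object; "grip_force" is the grip in N (left out, the last holds). Time passes only in rows, so rows that do not move let the fingers close. It gives the time, the measured TCP pose, the force and the opening at its end, in the units of the state.
- arm.read_state(): the state, without advancing time (a new reading comes with each control period).
- snapshot(name): name is "scene" or "top" or "wrist"; returns (picture, depth): 400x640x3 uint8, red, green, blue; 400x640 float32, m along the optical axis (not along the pixel's ray), 0 where there is no reading.
- camera_model(name): a dict with "intrinsics" (3x3 intrinsics, pixels), "cam_to_world" (4x4, takes a point from camera to world coordinates). Camera axes: x right, y down, z forward; pixel columns grow to the right and rows downward; lengths in m; the calibration is good to about 2 mm. A picture is of the moment at which its call begins: read the wrist's pose just before it. camera_model takes no time and is no camera call; for the wrist camera it gives the pose at the moment of the call.
- arm.hand_in(): hands the job in, once; it reports no verdict.
The state is a dict: "time": time; "qpos": joint angles; "dq": joint speeds; "effort": joint torques, N m; "position": TCP position; "tcp_rot": TCP orientation; "ft_force": force on the tool from outside, world axes, zero at the start; "wrist_torque": the same for the moment, N m; "finger_gap": finger opening in m.
Only numpy, scipy, OpenCV 4.12 (cv2) and the standard library are available. Lean on these libraries where they do the work, as an engineer would, in place of code of your own. Each camera call takes 0.05 s, during which the arm holds its last target.

### The job

Lift the orange spacer straight up out from between the two battery-cell nests it is keyed into, without tipping it or dragging the nests along, and stand it upright in the small black open tray. Then push the blue nest along its guide rails, without lifting it, until it is fully home against the grey fixed nest. Both cells must stay in their nests, and the solder reel, the bottle and the red screwdriver must be left where they are.

Things in the scene. Friction and masses are not known exactly. Their poses are not given: they have to be found in the camera images.
- row_base: aluminium plate fixed to the bench, 104 (x) x 222 (y) x 8 mm, y from -131 to +91 mm; rails along y, 8 mm high, 73 mm apart inside. Origin on its underside below the spacer's start. Row along y: grey fixed nest (+y; face y = +21.5, top 40 mm over the bench), orange spacer (y = 0), blue nest (-y). Rail marks at the blue nest's outer edge: white start, green end
- spacer_seat (a point): point on the top of the base plate (8 mm over the bench) where the spacer starts, right above the base's origin; axes as row_base
- spacer_grip (a point): centre of the orange spacer's grip tab (14 mm thick in x, 34 mm long in y, 31 to 74 mm over the foot), 56 mm over its foot. Loose, 140 g. Body 42 x 40 x 32 mm; on its +y and -y faces full-height T keys (67 mm overall in y) sit in upright T grooves of the nests, 1.5 mm play: free only straight up, after 32 mm. Starts standing on the plate, axes as row_base
- slide_nest_center (a point): centre of the loose blue nest (350 g), 70 (x) x 62 (y) x 32 mm, 16 mm over its underside; it stands on the plate between the rails (1.5 mm play each side). Groove in its +y face; -y face plain, 31 mm from here. Axes as row_base; starts at y = -52.5 mm in row_base; home, face to face with the grey nest, y = -9.5 mm
- slide_nest: the same blue nest; origin at the centre of its underside
- cell_a: grey battery cell 53 (x) x 34 (y) x 10 mm lying loose in the blue nest's open pocket (57 x 38 mm, 12 mm deep, floor 20 mm over the nest's underside, centre at y = -5.5 mm of the nest); origin at the centre of its underside
- cell_b: second grey battery cell, 53 (x) x 34 (y) x 10 mm, lying loose in the pocket of the grey fixed nest (pocket centre at x = 0, y = +58 mm of row_base, its floor 28 mm over the bench); origin at the centre of its underside
- tray: small black open tray, loose (200 g), 105 (x) x 66 (y) x 24 mm outside, walls 2 mm, floor 2 mm thick; inside 101 x 62 mm, so the spacer fits with its y axis along the tray's x axis (either way round). Origin at the centre of its underside, on the bench
- reel: orange-flanged reel of solder wire, 56 mm across, 29 mm high; bystander; origin at the centre of its underside
- bottle: small brown dropper bottle, 33 mm across, 102 mm high; bystander; origin at the centre of its underside
- red_driver: screwdriver with red handle, 180 mm long, lying along its y; bystander; origin at the centre of its underside
Mind the look-alikes: they are no part of the job. There is more than one size of the slide_nest; the job needs the smaller.

How it is judged:
On the way:
1. the orange spacer is lifted clear above the nests, which are still where they were (z of spacer_grip in the frame of row_base above 0.1 m and y of slide_nest_center in the frame of row_base between -0.061 and -0.044 m), for 0.1 s.
At the end, for the whole second after the job is handed in: Spacer upright (0.1 rad) on the tray floor (5 mm) inside its walls; tray level (0.1 rad); blue nest flat between its rails, at rest, butted to the grey nest within 4 mm and square to 0.08 rad; each cell in its own nest's pocket (6 mm sideways, 5 mm in height) (z of spacer_grip in the frame of tray between 0.053 and 0.063 m and x of spacer_grip in the frame of tray between -0.025 and 0.025 m and y of spacer_grip in the frame of tray between -0.02 and 0.02 m and angle between each of spacer_grip, tray's own z axis and vertical below 0.1 rad and y of slide_nest_center in the frame of row_base between -0.0135 and -0.006 m and z of slide_nest_center in the frame of row_base below 0.027 m and angle between the y axis of slide_nest_center and the y axis of row_base, either way round below 0.08 rad and linear speed of slide_nest below 0.02 m/s and z of cell_a in the frame of slide_nest between 0.015 and 0.025 m and y of cell_a in the frame of slide_nest between -0.0115 and 0.0005 m and x of cell_a in the frame of slide_nest between -0.006 and 0.006 m and z of cell_b in the frame of row_base between 0.023 and 0.033 m and y of cell_b in the frame of row_base between 0.052 and 0.064 m and x of cell_b in the frame of row_base between -0.006 and 0.006 m); the robot touches nothing.
It fails at once if the spacer is tipped more than 0.25 rad while still between the nests (z of spacer_grip in the frame of row_base below 0.088 m and horizontal distance between spacer_grip and spacer_seat below 0.05 m and angle between spacer_grip's own z axis and vertical above 0.25 rad).
It fails at once if the blue nest is dragged more than 8 mm along the rails while the spacer is still keyed in (z of spacer_grip in the frame of row_base below 0.088 m and horizontal distance between spacer_grip and spacer_seat below 0.05 m and (y of slide_nest_center in the frame of row_base below -0.0605 m or y of slide_nest_center in the frame of row_base above -0.0445 m)).
It fails at once if the blue nest is lifted more than 7 mm or tipped more than 0.12 rad (angle between slide_nest_center's own z axis and vertical above 0.12 rad or z of slide_nest_center in the frame of row_base above 0.031 m).
It fails at once if the solder reel, the bottle or the red screwdriver is moved more than 20 mm (distance of any of reel, bottle, red_driver from where it was at the start of the episode above 0.02 m).
It also fails if it takes over 51 s, if anything falls off the work surface, if the arm or the gripper's body presses on something with over 40 N, if the wrist force passes 120 N, or if a joint passes its speed limit or range.

## Working session

There is one attempt and no reset: what is moved stays moved. The work goes in short steps, Python scripts to look and compute and a tool call to move; the robot and the scene stay as the last step left them, time stands still between calls to the robot, and variables do not carry over. Pictures are saved under pics/ and viewed, and the job is handed in when it is done.

Besides the shell and the picture viewer there is one more tool, called after "Call:" as name(argument=value, ...) on one line, values as JSON. carry_out: Moves the arm, as the interface text tells. Its arguments: {"type":"object","properties":{"commands":{"type":"array","items":{"type":"array"}},"grip_force":{"type":"number"}},"required":["commands"]}

```bash
ls; mkdir -p pics
cat > h.py <<'E'
import numpy as np, cv2
from workcell import arm, snapshot, camera_model
from scipy.spatial.transform import Rotation as R
def save(n,img): cv2.imwrite('pics/'+n+'.png',cv2.cvtColor(img,cv2.COLOR_RGB2BGR))
def pts(name,depth,cm=None):
    c=cm or camera_model(name);K=np.array(c['intrinsics']);T=np.array(c['cam_to_world'])
    v,u=np.mgrid[0:depth.shape[0],0:depth.shape[1]]
    P=np.stack([(u-K[0,2])/K[0,0]*depth,(v-K[1,2])/K[1,1]*depth,depth],-1)
    return P@T[:3,:3].T+T[:3,3]
E
python3 - <<'E'
from h import *
np.set_printoptions(precision=4,suppress=True)
s=arm.read_state();print(s);print(R.from_rotvec(s['tcp_rot']).as_matrix())
for n in('top','scene'):
    im,d=snapshot(n);save(n+'0',im);np.savez(n+'0.npz',im=im,d=d,P=pts(n,d));print(camera_model(n))
E
```

```text
pics
{'time': 0.0, 'qpos': array([-1.2844,  0.2772, -0.0279,  1.268 , -0.    ,  1.4674]), 'dq': array([ 0.001 , -0.0009,  0.0007, -0.0003,  0.0001, -0.0009]), 'effort': array([  0.0003, -44.5503,  29.5207,   0.0163,  -0.0001,   0.    ]), 'position': array([ 0.2373, -0.5774,  0.2521]), 'tcp_rot': array([-0.3965,  2.0102, -2.0055]), 'ft_force': array([ 0.2634, -0.5245, -0.3457]), 'wrist_torque': array([ 0.0262, -0.0179,  0.0152]), 'finger_gap': 0.08521586837150058}
[[-0.925  -0.0007  0.38  ]
 [-0.38    0.0022 -0.925 ]
 [-0.0002 -1.     -0.0023]]
{'intrinsics': array([[432.1461,   0.    , 326.2801],
       [  0.    , 432.1461, 192.8973],
       [  0.    ,   0.    ,   1.    ]]), 'cam_to_world': array([[-0.0002, -0.9959,  0.0903,  0.467 ],
       [-1.    , -0.    , -0.0027,  0.1153],
       [ 0.0027, -0.0903, -0.9959,  0.9099],
       [ 0.    ,  0.    ,  0.    ,  1.    ]])}
{'intrinsics': array([[393.7965,   0.    , 321.1943],
       [  0.    , 393.7965, 199.4551],
       [  0.    ,   0.    ,   1.    ]]), 'cam_to_world': array([[-0.8798, -0.2435,  0.4083,  0.1926],
       [-0.4754,  0.4447, -0.7591,  0.8058],
       [ 0.0033, -0.8619, -0.507 ,  0.5086],
       [ 0.    ,  0.    ,  0.    ,  1.    ]])}
```

View pics/top0.png

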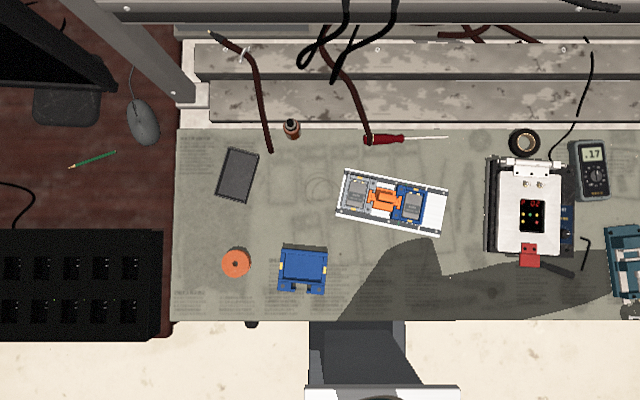

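View pics/scene0.png

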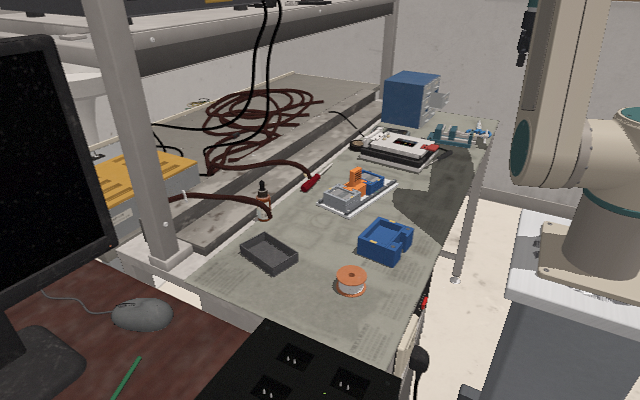

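The top picture shows the row at about (390,203), with grey at (355,193), orange at (383,200) and blue at (410,204). The tray is at (237,175) and the larger decoy nest at (303,270). The bottle is at (291,128), the driver at (405,138) and the reel at (235,263). Next I'll measure them.

Run:
```python
from h import *
np.set_printoptions(precision=4,suppress=True)
z=np.load('top0.npz');im,P=z['im'],z['P']
def crop(n,u0,u1,v0,v1,f):
    save(n,cv2.resize(im[v0:v1,u0:u1],None,fx=f,fy=f,interpolation=cv2.INTER_CUBIC))
crop('rowc',325,460,155,250,5.9); crop('trayc',200,310,110,215,5.5)
hsv=cv2.cvtColor(im,cv2.COLOR_RGB2HSV)
# tray: height>0.015 near
def rect(mask,name):
    q=P[mask][:,:2].astype(np.float32)
    r=cv2.minAreaRect(q*1000); print(name,len(q),np.array(r[0]),r[1],r[2],'z med',np.median(P[mask][:,2]),P[mask][:,2].max())
sub=np.zeros(im.shape[:2],bool); sub[140:210,205:270]=1
Z=P[...,2]
rect(sub&(Z>0.017)&(Z<0.035),'tray rim')
print('bench z',np.median(Z[215:230,220:300]))
sub[:]=0; sub[160:245,328:455]=1
rect(sub&(Z>0.005)&(Z<0.012),'base')
rect(sub&(Z>0.012),'nests')
org=(hsv[...,0]<18)&(hsv[...,1]>140)&sub
for lo,hi in((0.03,0.05),(0.05,0.075),(0.075,0.1)):
    m=org&(Z>lo)&(Z<hi)
    if m.sum()>5: rect(m,'orange %g'%lo)
blu=(hsv[...,0]>100)&(hsv[...,0]<125)&(hsv[...,1]>120)&sub
for lo,hi in((0.022,0.033),(0.033,0.05)):
    rect(blu&(Z>lo)&(Z<hi),'blue %g'%lo)
```

```text
tray rim 230 [586.4904 299.8398] (66.91426086425781, 105.11723327636719) 75.1746597290039 z med 0.022673992882371263 0.027316123185285424
bench z -0.0005232707793530467
base 1636 [504.1159 -18.4486] (222.1070556640625, 157.76953125) 77.93609619140625 z med 0.007801565843513991 0.011974238053445663
nests 3550 [511.9115 -13.5175] (236.67872619628906, 135.76976013183594) 79.37164306640625 z med 0.037225786690805784 0.9098750174464667
orange 0.03 386 [534.2228  -4.2306] (66.83177185058594, 41.39762496948242) 77.59481811523438 z med 0.03926356506307527 0.04811973716334861
orange 0.05 19 [530.0602   1.5406] (31.283172607421875, 11.388254165649414) 52.35920333862305 z med 0.06862776651304425 0.07472567332106173
orange 0.075 133 [534.4279  -3.6132] (32.830810546875, 14.511090278625488) 79.0400161743164 z med 0.08151963888524538 0.08532544715457391
blue 0.022 72 [522.575  -52.3922] (56.194786071777344, 66.76830291748047) 77.68506622314453 z med 0.028193267527255428 0.03298496107582005
blue 0.033 393 [523.2764 -54.5176] (60.48341751098633, 68.69100189208984) 77.97577667236328 z med 0.03939359232183259 0.04505652085129308
```

Run:
```python
from h import *
np.set_printoptions(precision=3,suppress=True)
z=np.load('top0.npz');im,P=z['im'],z['P']
for n,(u,v) in dict(bottle=(291,122),bot2=(291,130),cable=(262,120),cable2=(250,75),cable3=(365,135),beam=(250,110),beam2=(250,65),beam3=(250,40),post=(170,60),driver=(390,138),reel=(235,263),rail=(450,15)).items(): print(n,P[v,u])
# height map slices: max z within bands around tray & route (y -0.15..0.45,x .45..0.75)
for x in np.arange(.44,.84,.04):
  row=[]
  for y in np.arange(-.2,.46,.06):
    m=(abs(P[...,0]-x-.02)<.02)&(abs(P[...,1]-y-.03)<.03)&(P[...,2]<0.9)
    row.append(P[m][:,2].max() if m.sum() else -1)
  print('%.2f'%x,np.array(row))
```

```text
bottle [0.676 0.18  0.1  ]
bot2 [0.669 0.183 0.067]
cable [0.685 0.239 0.081]
cable2 [0.791 0.271 0.041]
cable3 [0.67  0.032 0.018]
beam [0.723 0.273 0.02 ]
beam2 [0.805 0.268 0.059]
beam3 [ 0.886  0.28  -0.002]
post [0.769 0.388 0.173]
driver [ 0.663 -0.02   0.02 ]
reel [ 0.403  0.303 -0.002]
rail [ 0.745 -0.045  0.378]
0.44 [0.006 0.019 0.018 0.008 0.005 0.004 0.005 0.003 0.005 0.004 0.006 0.046]
0.48 [ 0.004  0.042  0.045  0.043  0.043  0.004  0.003  0.004  0.004  0.004
  0.004 -0.029]
0.52 [ 0.015  0.042  0.081  0.085  0.044  0.004  0.004  0.026  0.027  0.024
  0.003 -0.029]
0.56 [ 0.005  0.018  0.041  0.043  0.044  0.005  0.004  0.026  0.027  0.024
  0.004 -0.028]
0.60 [ 0.004  0.005  0.004  0.005  0.008  0.004  0.055  0.07   0.026  0.004
  0.005 -0.029]
0.64 [0.011 0.015 0.024 0.084 0.081 0.004 0.103 0.082 0.025 0.004 0.004 0.007]
0.68 [0.027 0.027 0.027 0.47  0.471 0.426 0.102 0.084 0.027 0.026 0.003 0.012]
0.72 [0.436 0.428 0.428 0.428 0.427 0.427 0.427 0.427 0.427 0.427 0.428 0.416]
0.76 [ 0.062  0.062  0.062  0.062  0.167  0.23   0.063  0.075  0.063  0.319
 -0.001  0.385]
0.80 [ 0.064  0.065  0.063  0.062  0.136  0.2    0.063  0.081  0.081  0.062
  0.    -0.031]
```

View pics/rowc.png

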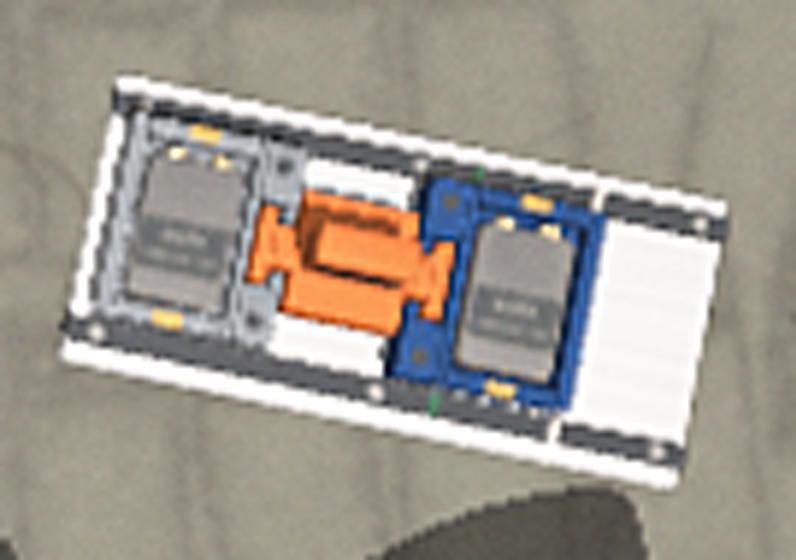

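View pics/trayc.png

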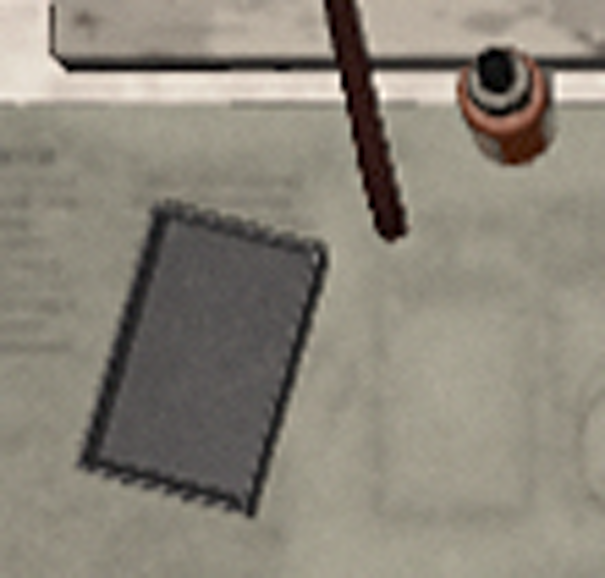

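The crop shows the tab running along the row, with the blue nest on the right and the white rail start marks level with its outer edge. A cable end hangs near the tray at about (0.63, 0.22) and reaches z≈0.08, so I'll keep clear of it. First I'll turn and move to above the spacer.

Call:
carry_out(commands=[[[0, 0, 0], -0.139, 1], [[0, 0, 0], -0.139, 1], [[0, 0, 0], -0.139, 1], [[0, 0, 0], -0.139, 1], [[0, 0, 0], -0.139, 1], [[0, 0, 0], -0.139, 1], [[0, 0, 0], -0.139, 1], [[-3.5, 0, 0.95], 0, 1], [[-3.5, 0, 0.95], 0, 1], [[-3.5, 0, 0.95], 0, 1], [[-3.5, 0, 0.95], 0, 1], [[-3.5, 0, 0.95], 0, 1], [[-3.5, 0, 0.95], 0, 1], [[-3.5, 0, 0.95], 0, 1], [[-3.5, 0, 0.95], 0, 1], [[-3.5, 0, 0.95], 0, 1], [[-3.5, 0, 0.95], 0, 1], [[-3.5, 0, 0.95], 0, 1]], grip_force=50)

```text
time: 1.9
position: [0.4194, -0.2214, 0.2529]
tcp_rot: [-1.104, 1.361, -1.36]
ft_force: [0.4, -0.2, -0.4]
finger_gap: 0.0855
```

```bash
cat >> h.py <<'E'
def plan(x,y,z,adeg):
    s=arm.read_state();M=R.from_rotvec(s['tcp_rot']).as_matrix()
    a=np.degrees(np.arctan2(M[1,2],M[0,2]))
    # target frame: y down, z at adeg
    t=np.radians(adeg);zt=np.array([np.cos(t),np.sin(t),0]);yt=np.array([0,0,-1.]);xt=np.cross(yt,zt)
    d=np.array([x,y,z])-s['position']
    print('t',s['time'],'pos',np.round(s['position'],4),'a',round(a,2),'tilt',np.round(M[:,1],4),'F',np.round(s['ft_force'],1),'gap',round(s['finger_gap'],4),'q',np.round(s['qpos'],2))
    print('turn needed (rad)',round(-np.radians((adeg-a+180)%360-180),4),'shift cm in target frame',np.round(np.array([d@xt,d@yt,d@zt])*100,2),' in current frame',np.round(M.T@d*100,2))
E
python3 -c "
from h import *
plan(.5343,-.004,.15,-12.1)"
```

```text
t 1.9 pos [ 0.4194 -0.2214  0.2529] a -11.93 tilt [-5.e-04  4.e-04 -1.e+00] F [ 0.4 -0.2 -0.4] gap 0.0855 q [-0.62  0.01 -0.34  1.22  0.    1.16]
turn needed (rad) 0.003 shift cm in target frame [-23.67  10.29   6.68]  in current frame [-23.64  10.3    6.76]
```

Call:
carry_out(commands=[[[-3, 0, 0.85], 0.003, 1], [[-3, 0, 0.85], 0, 1], [[-3, 0, 0.85], 0, 1], [[-3, 1, 0.85], 0, 1], [[-3, 2, 0.85], 0, 1], [[-3, 2, 0.85], 0, 1], [[-3, 2, 0.85], 0, 1], [[-2.7, 2, 0.8], 0, 1], [[0, 1.3, 0], 0, 1], [[0, 0, 0], 0, 1], [[0, 0, 0], 0, 1]])

```text
time: 3.0
position: [0.5342, -0.0058, 0.1501]
tcp_rot: [-1.103, 1.364, -1.363]
ft_force: [-0.2, 0.2, 0.6]
finger_gap: 0.0857
```

Run:
```python
from h import *
plan(.5343,-.004,.067,-12.1)
c=camera_model('wrist');im,d=snapshot('wrist');save('w1',im);P=pts('wrist',d,c);np.savez('w1.npz',im=im,P=P)
hsv=cv2.cvtColor(im,cv2.COLOR_RGB2HSV);Z=P[...,2]
near=np.hypot(P[...,0]-.534,P[...,1]+.004)<.06
org=(hsv[...,0]<18)&(hsv[...,1]>140)&near&(d>0)
for lo,hi in((0.035,0.045),(0.078,0.088)):
    m=org&(Z>lo)&(Z<hi)
    if m.sum()>20:
        r=cv2.minAreaRect((P[m][:,:2]*1000).astype(np.float32));print(lo,m.sum(),r,np.median(Z[m]))
```

```text
t 3.0 pos [ 0.5342 -0.0058  0.1501] a -12.12 tilt [-1.3e-03 -2.0e-04 -1.0e+00] F [-0.2  0.2  0.6] gap 0.0857 q [-0.13  0.2  -0.36  1.02 -0.    1.65]
turn needed (rad) -0.0003 shift cm in target frame [-0.18  8.31 -0.02]  in current frame [-0.19  8.31 -0.01]
0.035 2328 ((533.6718139648438, -4.858692169189453), (67.57035827636719, 41.51193618774414), 77.89146423339844) 0.039012642827881305
0.078 1116 ((533.3416137695312, -4.12169075012207), (33.484947204589844, 13.692645072937012), 78.34723663330078) 0.08095034916952225
```

View pics/w1.png

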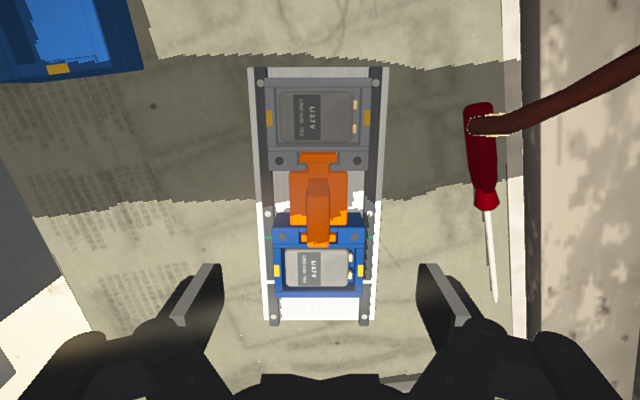

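The wrist picture shows the tab at (317,205) between the jaws. Its measured centre is (0.5337, -0.0045), which agrees with the top view to about 1 mm. Next I descend and grip.

Call:
carry_out(commands=[[[-0.13, 2, -0.05], 0, 1], [[0, 2, 0], 0, 0.7], [[0, 2, 0], 0, 0.5], [[0, 1.5, 0], 0, 0.45], [[0, 0.7, 0], 0, 0.4], [[0, 0, 0], 0, 0.35], [[0, 0, 0], 0, 0.3], [[0, 0, 0], 0, 0.3]], grip_force=50)

```text
time: 3.85
position: [0.5357, -0.0043, 0.0696]
tcp_rot: [-1.1, 1.361, -1.364]
ft_force: [0.6, 0.3, 0.3]
finger_gap: 0.0252
```

Run:
```python
from h import *
plan(.5337,-.0045,.067,-12.1)
im,d=snapshot('wrist');save('w2',im)
```

```text
t 3.85 pos [ 0.5357 -0.0043  0.0696] a -12.11 tilt [ 2.5e-03 -3.0e-04 -1.0e+00] F [0.6 0.3 0.3] gap 0.0252 q [-0.13  0.29 -0.44  0.84 -0.    1.65]
turn needed (rad) -0.0001 shift cm in target frame [ 0.06  0.26 -0.19]  in current frame [ 0.06  0.26 -0.19]
```

View pics/w2.png

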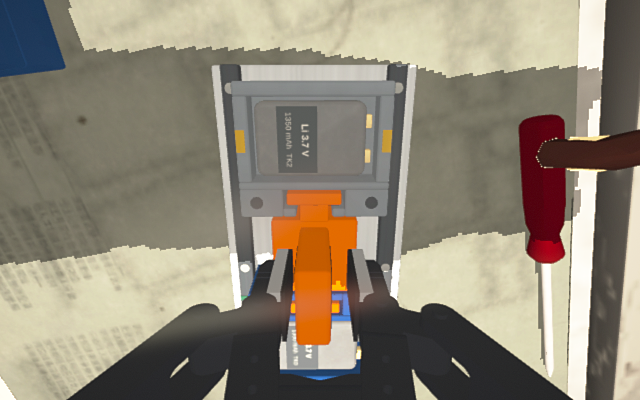

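The jaws straddle the tab, but they sit about 2 mm too far to +x: the gap is wider on the right, at columns 331–350. I'll centre and close.

Call:
carry_out(commands=[[[0, 0.2, -0.1], 0, 0.3], [[0, 0, -0.08], 0, 0.3], [[0, 0, 0], 0, 0.22], [[0, 0, 0], 0, 0.1], [[0, 0, 0], 0, 0], [[0, 0, 0], 0, 0], [[0, 0, 0], 0, 0], [[0, 0, 0], 0, 0]], grip_force=50)

```text
time: 4.7
position: [0.5328, -0.0035, 0.0663]
tcp_rot: [-1.102, 1.363, -1.363]
ft_force: [-0.5, 0.9, 0.6]
finger_gap: 0.0134
```

Run:
```python
from h import *
plan(.5337,-.0045,.067,-12.1)
im,d=snapshot('wrist');save('w3',im)
```

```text
t 4.7 pos [ 0.5328 -0.0035  0.0663] a -12.09 tilt [-1.e-04  2.e-04 -1.e+00] F [-0.5  0.9  0.6] gap 0.0134 q [-0.13  0.29 -0.45  0.84  0.    1.65]
turn needed (rad) 0.0002 shift cm in target frame [ 0.08 -0.07  0.11]  in current frame [ 0.08 -0.07  0.11]
```

View pics/w3.png

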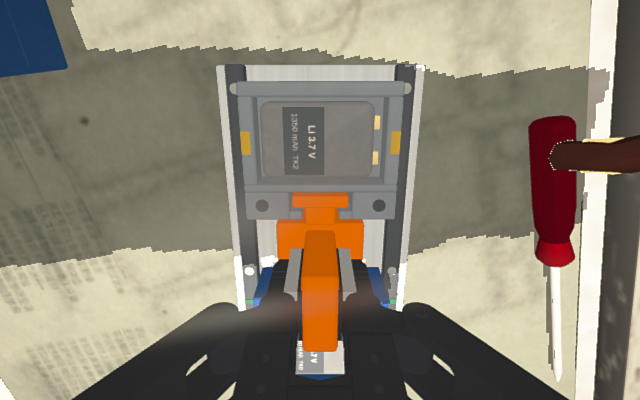

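The tab at (320,290) is gripped at a 13.4 mm gap with negligible side force. I'll lift gently.

Call:
carry_out(commands=[[[0, -0.1, 0], 0, 0], [[0, -0.15, 0], 0, 0], [[0, -0.2, 0], 0, 0], [[0, -0.25, 0], 0, 0], [[0, -0.25, 0], 0, 0], [[0, 0, 0], 0, 0]], grip_force=60)

```text
time: 5.35
position: [0.5333, -0.0037, 0.0763]
tcp_rot: [-1.101, 1.362, -1.363]
ft_force: [-0.1, -0.6, -1.8]
finger_gap: 0.0133
```

Run:
```python
from h import *
plan(.5337,-.0045,.067,-12.1)
im,d=snapshot('wrist');save('w4',im);im,d=snapshot('scene');save('s4',cv2.resize(im[140:230,300:420],None,fx=6,fy=6,interpolation=cv2.INTER_CUBIC))
```

```text
t 5.35 pos [ 0.5333 -0.0037  0.0763] a -12.09 tilt [ 1.e-03 -1.e-04 -1.e+00] F [-0.1 -0.6 -1.8] gap 0.0133 q [-0.13  0.27 -0.44  0.86  0.    1.65]
turn needed (rad) 0.0002 shift cm in target frame [0.07 0.93 0.06]  in current frame [0.07 0.93 0.06]
```

View pics/s4.png

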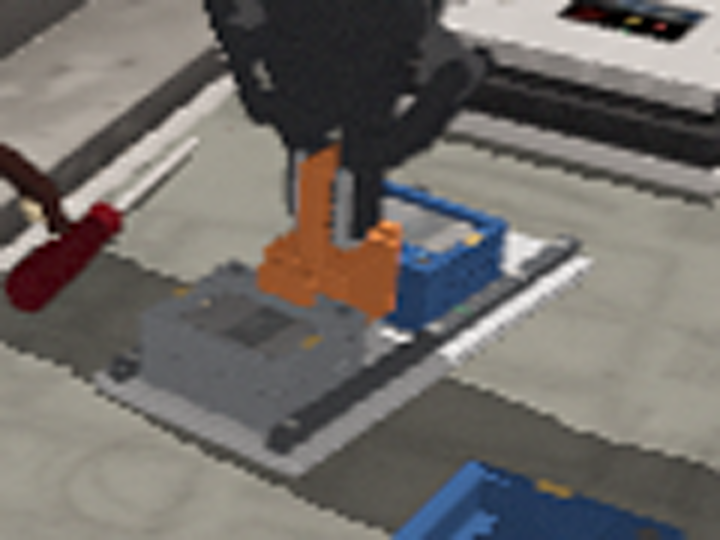

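View pics/w4.png

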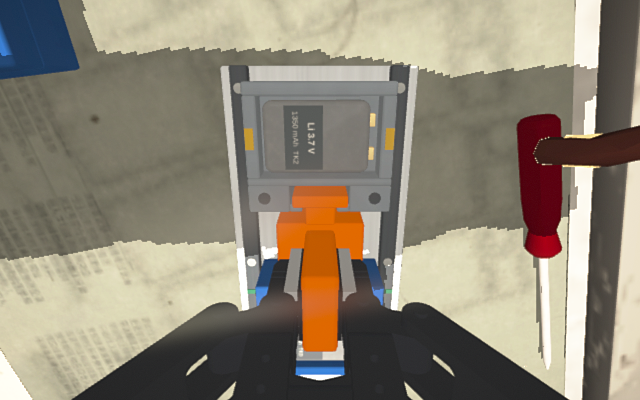

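The spacer rises upright with the tool. The blue nest stays flat, and the vertical load is 1.8 N, about the spacer's weight. Lifting on.

Call:
carry_out(commands=[[[0, -0.3, 0], 0, 0], [[0, -0.3, 0], 0, 0], [[0, -0.3, 0], 0, 0], [[0, -0.3, 0], 0, 0], [[0, -0.3, 0], 0, 0], [[0, -0.3, 0], 0, 0], [[0, -0.3, 0], 0, 0], [[0, -0.3, 0], 0, 0], [[0, -0.3, 0], 0, 0], [[0, -0.3, 0], 0, 0], [[0, -0.8, 0], 0, 0], [[0, -1.2, 0], 0, 0], [[0, -1.2, 0], 0, 0], [[0, -1, 0], 0, 0], [[0, -0.5, 0], 0, 0], [[0, 0, 0], 0, 0], [[0, 0, 0], 0, 0]])

```text
time: 7.15
position: [0.5327, -0.0036, 0.1528]
tcp_rot: [-1.102, 1.363, -1.363]
ft_force: [0.2, 0.7, -2.2]
finger_gap: 0.0132
```

Run:
```python
from h import *
plan(.585,.300,.15,75.2)
im,d=snapshot('wrist');save('w5',im);im,d=snapshot('scene');save('s5',im);
im,d=snapshot('top');np.savez('top5.npz',im=im,d=d,P=pts('top',d));P=pts('top',d)
hsv=cv2.cvtColor(im,cv2.COLOR_RGB2HSV)
sub=np.zeros(im.shape[:2],bool); sub[140:210,205:270]=1
m=sub&(P[...,2]>0.017)&(P[...,2]<0.035)
print(cv2.minAreaRect((P[m][:,:2]*1000).astype(np.float32)))
```

```text
t 7.15 pos [ 0.5327 -0.0036  0.1528] a -12.09 tilt [-1.e-04  0.e+00 -1.e+00] F [ 0.2  0.7 -2.2] gap 0.0132 q [-0.13  0.19 -0.36  1.02  0.    1.65]
turn needed (rad) -1.5235 shift cm in target frame [-2.7   0.28 30.69]  in current frame [-30.78   0.28  -1.24]
((586.6377563476562, 299.8349609375), (66.81649017333984, 105.23296356201172), 74.51048278808594)
```

View pics/s5.png

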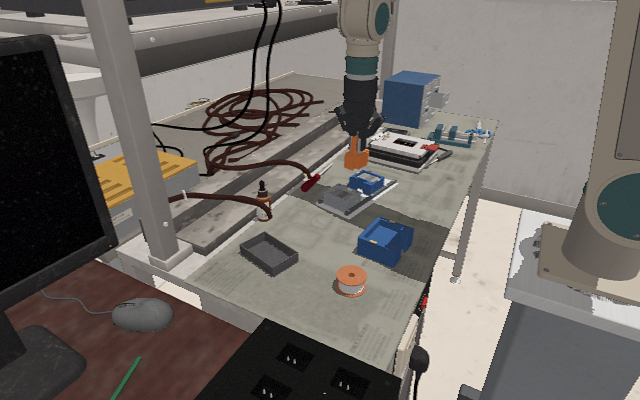

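View pics/w5.png

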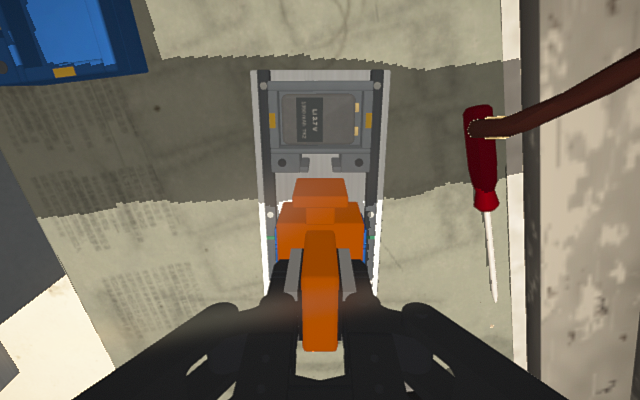

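The spacer is fully clear and upright, and both nests and cells are in place. The tray remeasures at (0.5866, 0.2998), with its short axis at about 75°. Now I carry the spacer over and turn it.

Call:
carry_out(commands=[[[-1, 0, -0.1], 0, 0], [[-2, 0, -0.2], 0, 0], [[-3, 0, -0.2], 0, 0], [[-3, 0, -0.2], 0, 0], [[-3, 0, -0.2], 0, 0], [[-3, 0, -0.2], 0, 0], [[-3, 0, -0.2], 0, 0], [[-3, 0, -0.1], 0, 0], [[-3, 0, -0.1], 0, 0], [[-3, 0, -0.1], 0, 0], [[-2, 0, 0], 0, 0], [[-1.3, 0, 0], 0, 0], [[-0.5, 0, 0], 0, 0]])

```text
time: 8.6
position: [0.5817, 0.302, 0.1525]
tcp_rot: [-1.103, 1.362, -1.362]
ft_force: [0.7, 0.0, -0.5]
finger_gap: 0.0133
```

Call:
carry_out(commands=[[[0, 0, 0], -0.1, 0], [[0, 0, 0], -0.138, 0], [[0, 0, 0], -0.138, 0], [[0, 0, 0], -0.138, 0], [[0, 0, 0], -0.138, 0], [[0, 0, 0], -0.138, 0], [[0, 0, 0], -0.138, 0], [[0, 0, 0], -0.138, 0], [[0, 0, 0], -0.138, 0], [[0, 0, 0], -0.138, 0], [[0, 0, 0], -0.1, 0], [[0, 0, 0], -0.077, 0], [[0, 0, 0], 0, 0], [[0, 0, 0], 0, 0]])

```text
time: 10.0
position: [0.5816, 0.3001, 0.1527]
tcp_rot: [-1.561, 0.209, -0.208]
ft_force: [-0.5, -0.4, -0.8]
finger_gap: 0.0131
```

Run:
```python
from h import *
plan(.584,.300,.15,74.9)
c=camera_model('wrist');im,d=snapshot('wrist');save('w6',im);P=pts('wrist',d,c)
v=np.isfinite(P[...,2])&(d>0)
m=v&(P[...,2]>.018)&(P[...,2]<.03)&(np.hypot(P[...,0]-.586,P[...,1]-.3)<.075);print(m.sum(),cv2.minAreaRect((P[m][:,:2]*1000).astype(np.float32)))
im,d=snapshot('scene');save('s6',im)
```

```text
t 10.0 pos [0.5816 0.3001 0.1527] a 74.79 tilt [-4.e-04 -4.e-04 -1.e+00] F [-0.5 -0.4 -0.8] gap 0.0131 q [ 0.38  0.39 -0.08  1.09 -0.    0.64]
turn needed (rad) -0.0019 shift cm in target frame [0.23 0.27 0.05]  in current frame [0.23 0.27 0.05]
864 ((568.8773803710938, 304.285400390625), (66.11105346679688, 71.38764190673828), 74.52128601074219)
```

View pics/w6.png

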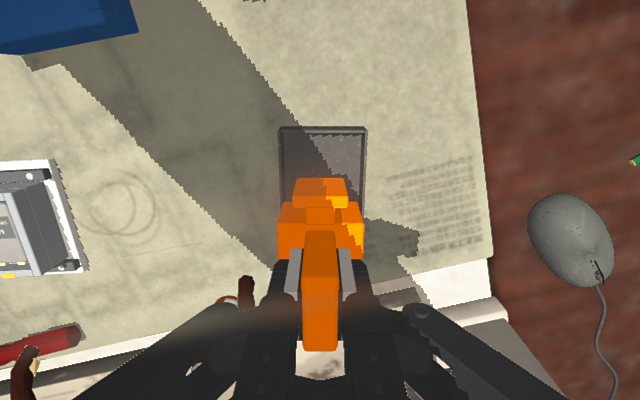

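View pics/s6.png

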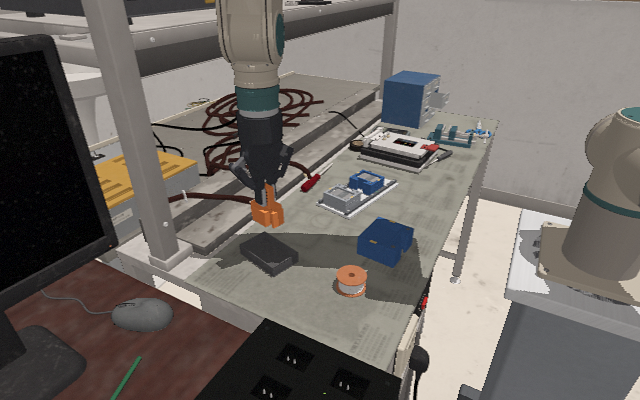

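Run:
```python
from h import *
np.set_printoptions(precision=3,suppress=True)
z=np.load('top0.npz');P=z['P']
m=np.zeros(P.shape[:2],bool);m[115:160,255:283]=1
m&=(P[...,2]>.012)
q=P[m];print(len(q));
for x in np.arange(.59,.70,.01):
    s=q[abs(q[:,0]-x-.005)<.005]
    if len(s):print('%.2f'%x,len(s),s.min(0),s.max(0))
```

```text
403
0.61 2 [0.618 0.257 0.019] [0.619 0.258 0.025]
0.62 23 [0.62  0.221 0.014] [0.63  0.261 0.053]
0.63 46 [0.63  0.219 0.04 ] [0.64  0.233 0.07 ]
0.64 40 [0.64  0.221 0.06 ] [0.65  0.234 0.076]
0.65 38 [0.65  0.222 0.068] [0.66  0.236 0.081]
0.66 35 [0.66  0.225 0.071] [0.67  0.238 0.082]
0.67 32 [0.672 0.227 0.074] [0.68  0.239 0.082]
0.68 30 [0.68  0.229 0.074] [0.69  0.241 0.084]
0.69 19 [0.69  0.231 0.076] [0.696 0.243 0.084]
```

The cable end is at (0.625, 0.227), clear of the fingers' reach. Now lowering into the tray.

Call:
carry_out(commands=[[[0.23, 1, 0.05], 0, 0], [[0, 2, 0], 0, 0], [[0, 2, 0], 0, 0], [[0, 1.5, 0], 0, 0], [[0, 0.8, 0], 0, 0], [[0, 0.5, 0], 0, 0], [[0, 0.3, 0], 0, 0], [[0, 0.2, 0], 0, 0], [[0, 0.1, 0], 0, 0], [[0, 0, 0], 0, 0], [[0, 0, 0], 0, 0]])

```text
time: 11.2
position: [0.5844, 0.301, 0.0693]
tcp_rot: [-1.56, 0.206, -0.207]
ft_force: [-0.1, -0.1, -0.7]
finger_gap: 0.0131
```

Run:
```python
from h import *
plan(.584,.300,.0605,74.9)
c=camera_model('wrist');im,d=snapshot('wrist');save('w7',im)
im,d=snapshot('scene');save('s7',cv2.resize(im[190:290,215:320],None,fx=6,fy=6,interpolation=cv2.INTER_CUBIC))
```

```text
t 11.2 pos [0.5844 0.301  0.0693] a 74.94 tilt [ 8.e-04  4.e-04 -1.e+00] F [-0.1 -0.1 -0.7] gap 0.0131 q [ 0.38  0.47 -0.16  0.94  0.    0.64]
turn needed (rad) 0.0008 shift cm in target frame [-0.01  0.88 -0.1 ]  in current frame [-0.01  0.88 -0.1 ]
```

View pics/w7.png

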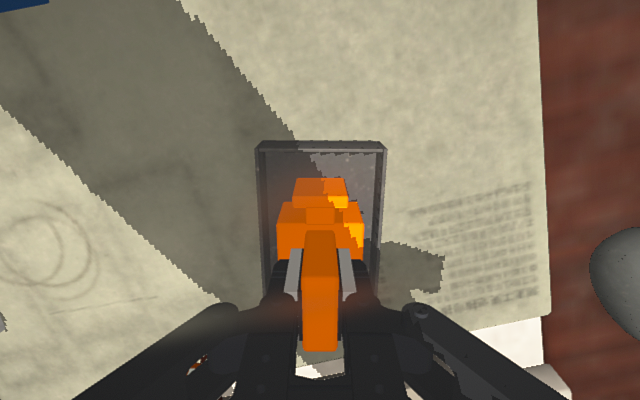

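View pics/s7.png

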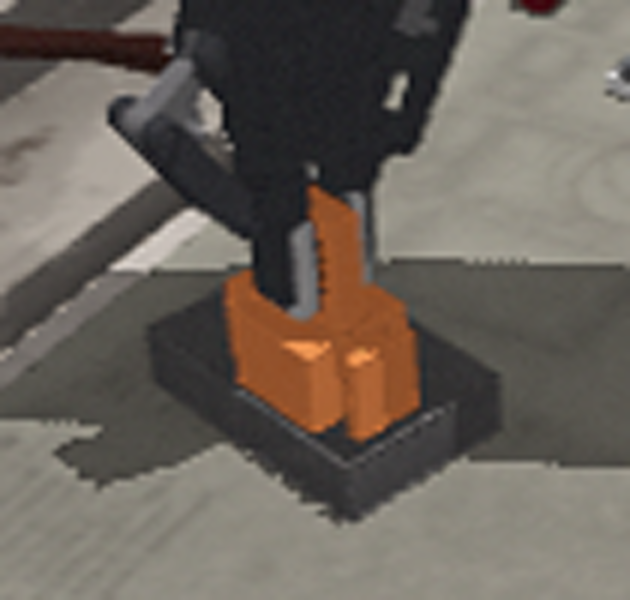

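The spacer is inside the walls at (320,215) in the wrist picture, with margin on each side. I'll lower the last 9 mm.

Call:
carry_out(commands=[[[0, 0.25, -0.05], 0, 0], [[0, 0.2, -0.05], 0, 0], [[0, 0.15, 0], 0, 0], [[0, 0.1, 0], 0, 0], [[0, 0.05, 0], 0, 0], [[0, 0.05, 0], 0, 0], [[0, 0, 0], 0, 0], [[0, 0, 0], 0, 0]])

```text
time: 12.1
position: [0.5838, 0.2999, 0.0609]
tcp_rot: [-1.561, 0.206, -0.206]
ft_force: [-0.6, 0.5, -1.3]
finger_gap: 0.0133
```

Call:
carry_out(commands=[[[0, 0.05, 0], 0, 0], [[0, 0, 0], 0, 0], [[0, 0, 0], 0, 0]])

```text
time: 12.4
position: [0.5838, 0.2999, 0.0604]
tcp_rot: [-1.561, 0.206, -0.206]
ft_force: [-0.3, 0.4, -1.1]
finger_gap: 0.0135
```

Call:
carry_out(commands=[[[0, 0.05, 0], 0, 0], [[0, 0, 0], 0, 0], [[0, 0.05, 0], 0, 0], [[0, 0, 0], 0, 0]])

```text
time: 12.8
position: [0.5839, 0.3, 0.0603]
tcp_rot: [-1.561, 0.206, -0.207]
ft_force: [-2.2, -0.2, 5.8]
finger_gap: 0.0134
```

Run:
```python
from h import *
plan(.584,.300,.0605,74.9)
im,d=snapshot('scene');save('s8',cv2.resize(im[190:290,215:320],None,fx=6,fy=6,interpolation=cv2.INTER_CUBIC))
```

```text
t 12.8 pos [0.5839 0.3    0.0603] a 74.95 tilt [ 4.e-04  1.e-04 -1.e+00] F [-2.2 -0.2  5.8] gap 0.0134 q [ 0.38  0.48 -0.17  0.92 -0.    0.64]
turn needed (rad) 0.0008 shift cm in target frame [ 0.01 -0.02  0.01]  in current frame [ 0.01 -0.02  0.01]
```

View pics/s8.png

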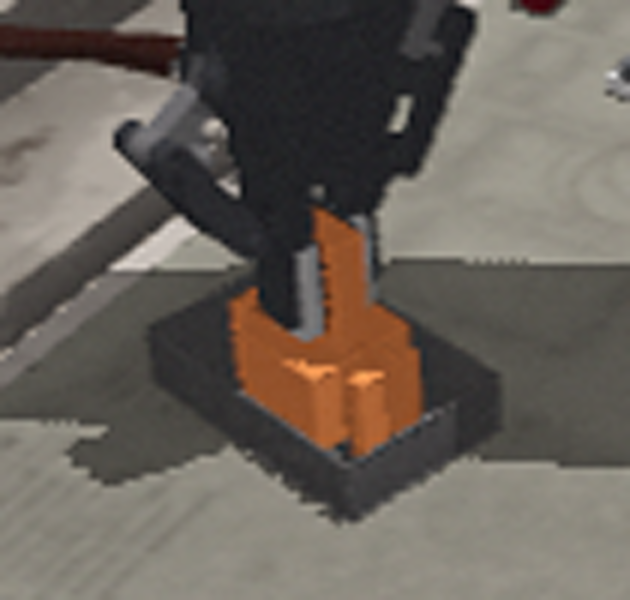

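The upward force is 5.8 N, so the spacer stands on the tray floor. I'll open and rise straight up.

Call:
carry_out(commands=[[[0, -0.05, 0], 0, 0.05], [[0, 0, 0], 0, 0.15], [[0, 0, 0], 0, 0.25], [[0, 0, 0], 0, 0.35], [[0, 0, 0], 0, 0.4], [[0, 0, 0], 0, 0.4], [[0, -0.3, 0], 0, 0.4], [[0, -0.8, 0], 0, 0.4], [[0, -1.5, 0], 0, 0.4], [[0, -2, 0], 0, 0.4], [[0, -2.5, 0], 0, 0.4], [[0, -2, 0], 0, 0.4], [[0, 0, 0], 0, 0.4], [[0, 0, 0], 0, 0.4]])

```text
time: 14.25
position: [0.5845, 0.3001, 0.1524]
tcp_rot: [-1.56, 0.204, -0.208]
ft_force: [0.7, -0.2, -0.4]
finger_gap: 0.0343
```

Run:
```python
from h import *
t=np.radians(77.9);u=np.array([np.cos(t),np.sin(t)]);p=np.array([.5337,-.0045])+u*(-.115)
print('target',p);plan(p[0],p[1],.15,-12.1)
im,d=snapshot('scene');save('s9',im)
c=camera_model('wrist');im,d=snapshot('wrist');save('w9',im);P=pts('wrist',d,c)
Z=P[...,2];near=(np.hypot(P[...,0]-.586,P[...,1]-.3)<.075)&(d>0)
hsv=cv2.cvtColor(im,cv2.COLOR_RGB2HSV);org=(hsv[...,0]<18)&(hsv[...,1]>140)&near
for n,m in(('tab',org&(Z>.07)&(Z<.085)),('body',org&(Z>.028)&(Z<.04)),('rim',near&~org&(Z>.018)&(Z<.028))):
    if m.sum()>10: print(n,m.sum(),cv2.minAreaRect((P[m][:,:2]*1000).astype(np.float32)),np.median(Z[m]))
```

```text
target [ 0.50959387 -0.11694507]
t 14.25 pos [0.5845 0.3001 0.1524] a 74.94 tilt [ 0.0025  0.001  -1.    ] F [ 0.7 -0.2 -0.4] gap 0.0343 q [ 0.38  0.39 -0.08  1.09 -0.    0.64]
turn needed (rad) 1.5192 shift cm in target frame [42.35  0.24  1.42]  in current frame [  3.6    0.18 -42.22]
tab 1124 ((583.5864868164062, 298.9987487792969), (13.907543182373047, 33.50682067871094), 75.58270263671875) 0.07487011090606832
body 2111 ((583.853515625, 298.88482666015625), (42.0649299621582, 66.64350128173828), 75.07088470458984) 0.032984912551187406
rim 1454 ((585.2440795898438, 299.75341796875), (66.24628448486328, 105.51293182373047), 74.8072280883789) 0.022607227923671883
```

View pics/w9.png

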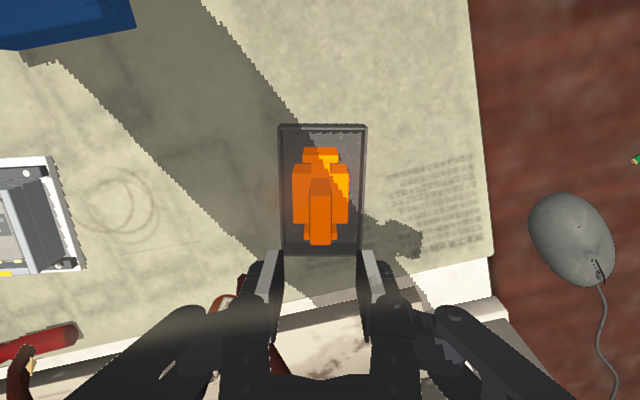

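View pics/s9.png

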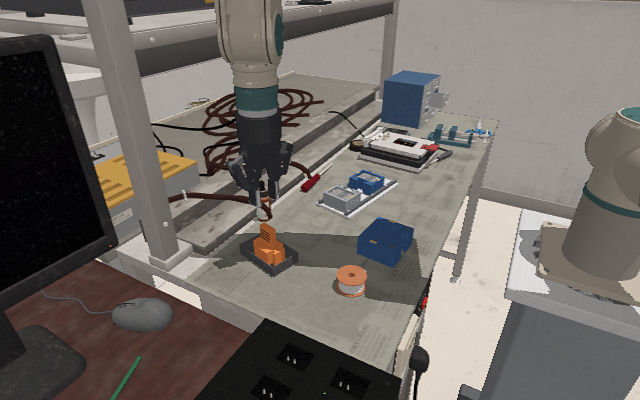

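The spacer stands upright, centred within about 2 mm of the tray centre, with its tab top at 75 mm as expected. Now I turn back and go behind the blue nest.

Call:
carry_out(commands=[[[0, 0, 0], 0.127, 0.35], [[0, 0, 0], 0.127, 0.3], [[0, 0, 0], 0.127, 0.3], [[0, 0, 0], 0.127, 0.3], [[0, 0, 0], 0.127, 0.3], [[0, 0, 0], 0.127, 0.3], [[0, 0, 0], 0.127, 0.3], [[0, 0, 0], 0.127, 0.3], [[0, 0, 0], 0.127, 0.3], [[0, 0, 0], 0.127, 0.3], [[0, 0, 0], 0.127, 0.3], [[0, 0, 0], 0.122, 0.3]])

```text
time: 15.55
position: [0.5827, 0.2994, 0.149]
tcp_rot: [-1.102, 1.368, -1.366]
ft_force: [-0.5, -0.8, 0.2]
finger_gap: 0.0257
```

Call:
carry_out(commands=[[[1.5, 0, 0.1], 0, 0.3], [[3, 0, 0.1], 0, 0.3], [[3, 0, 0.1], 0, 0.3], [[3, 0, 0.1], 0, 0.3], [[3, 0, 0.1], 0, 0.3], [[3, 0, 0.1], 0, 0.3], [[3, 0, 0.1], 0, 0.3], [[3, 0, 0.1], 0, 0.3], [[3, 0, 0.1], 0, 0.3], [[3, 0, 0.1], 0, 0.3], [[3, 0, 0.1], 0, 0.3], [[3, 0, 0.1], 0, 0.3], [[3, 0, 0.1], 0, 0.3], [[3, 0, 0.1], 0, 0.3], [[1.8, 0, 0], 0, 0.3], [[0, 0, 0], 0, 0.3], [[0, 0, 0], 0, 0.3]])

```text
time: 17.25
position: [0.5078, -0.1169, 0.1502]
tcp_rot: [-1.103, 1.364, -1.362]
ft_force: [-0.1, 0.1, 0.2]
finger_gap: 0.0263
```

Run:
```python
from h import *
t=np.radians(77.9);u=np.array([np.cos(t),np.sin(t)]);n=np.array([u[1],-u[0]]);o=np.array([.5337,-.0045])
p=o+u*(-.115);plan(p[0],p[1],.036,-12.1)
s=arm.read_state();print('row xy of tcp',(s['position'][:2]-o)@n,(s['position'][:2]-o)@u)
c=camera_model('wrist');im,d=snapshot('wrist');save('w10',im);P=pts('wrist',d,c)
Z=P[...,2];hsv=cv2.cvtColor(im,cv2.COLOR_RGB2HSV)
blu=(hsv[...,0]>100)&(hsv[...,0]<125)&(hsv[...,1]>120)&(d>0)&(np.hypot(P[...,0]-.523,P[...,1]+.055)<.07)&(Z>.034)&(Z<.045)
q=P[blu][:,:2]-o;print('blue top',blu.sum(),'x',(q@n).min(),(q@n).max(),'y',(q@u).min(),(q@u).max(),cv2.minAreaRect((P[blu][:,:2]*1000).astype(np.float32)))
```

```text
t 17.25 pos [ 0.5078 -0.1169  0.1502] a -12.08 tilt [-1.5e-03  8.0e-04 -1.0e+00] F [-0.1  0.1  0.2] gap 0.0263 q [-0.35  0.17 -0.39  1.01  0.    1.43]
turn needed (rad) 0.0003 shift cm in target frame [-0.04 11.42  0.18]  in current frame [-0.03 11.42  0.2 ]
row xy of tcp -0.001793665379207354 -0.11536744384373852
blue top 3772 x -0.03500555581281989 0.034766311456285004 y -0.08308548693193771 -0.021778285863563944 ((522.6923828125, -55.76283645629883), (60.86127471923828, 69.94068145751953), 78.28815460205078)
```

View pics/w10.png

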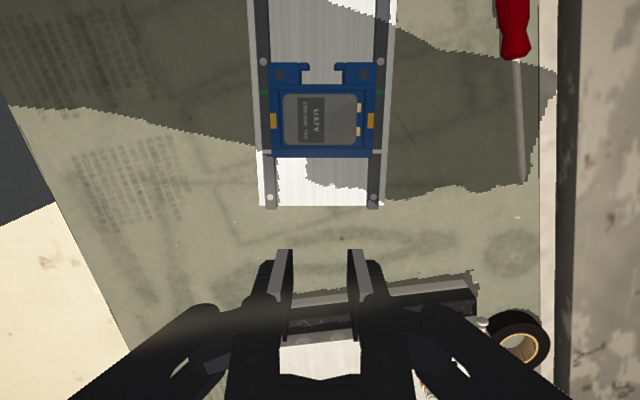

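The wrist picture shows the blue nest at (320,110) with its cell inside and its rear face at y = -83 mm. The jaws at (320,290) are behind it. Lowering between the rails.

Call:
carry_out(commands=[[[0, 1, 0.18], 0, 0.3], [[0, 2, 0], 0, 0.3], [[0, 2, 0], 0, 0.3], [[0, 2, 0], 0, 0.3], [[0, 2, 0], 0, 0.3], [[0, 1.2, 0], 0, 0.3], [[0, 0.6, 0], 0, 0.3], [[0, 0.4, 0], 0, 0.3], [[0, 0.2, 0], 0, 0.3], [[0, 0, 0], 0, 0.3], [[0, 0, 0], 0, 0.3]])

```text
time: 18.4
position: [0.5113, -0.1173, 0.0375]
tcp_rot: [-1.101, 1.362, -1.364]
ft_force: [0.4, -0.3, -0.1]
finger_gap: 0.0253
```

```bash
cat >> h.py <<'E'
def row():
    t=np.radians(77.9);u=np.array([np.cos(t),np.sin(t)]);n=np.array([u[1],-u[0]]);o=np.array([.5337,-.0045])
    s=arm.read_state();f=s['ft_force'][:2];print('row xy tcp',np.round((s['position'][:2]-o)@n,4),np.round((s['position'][:2]-o)@u,4),'z',s['position'][2],'Frow',f@n,f@u,s['ft_force'][2])
    return o,u,n
E
python3 - <<'E'
from h import *
plan(.5096,-.1169,.036,-12.1);row()
im,d=snapshot('wrist');save('w11',im)
E
```

```text
t 18.4 pos [ 0.5113 -0.1173  0.0375] a -12.09 tilt [ 1.3e-03 -5.0e-04 -1.0e+00] F [ 0.4 -0.3 -0.1] gap 0.0253 q [-0.35  0.31 -0.49  0.77 -0.    1.43]
turn needed (rad) 0.0002 shift cm in target frame [-0.01  0.15 -0.17]  in current frame [-0.01  0.15 -0.17]
row xy tcp 0.0017 -0.115 z 0.037498038368716374 Frow 0.4812046849223655 -0.20454566761238066 -0.09861217321608176
```

View pics/w11.png

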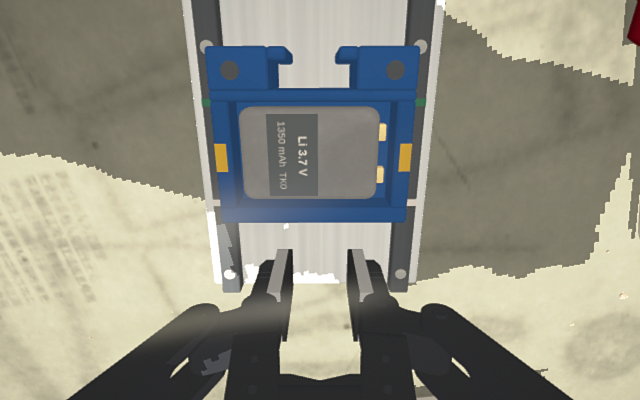

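The fingers are down between the rails behind the nest, with the nest's rear face at row 221. Approaching to contact.

Call:
carry_out(commands=[[[-0.5, 0, -0.1], 0, 0.3], [[-0.5, 0, 0], 0, 0.3], [[-0.4, 0, 0], 0, 0.3], [[-0.2, 0, 0], 0, 0.3], [[-0.2, 0, 0], 0, 0.3], [[-0.2, 0, 0], 0, 0.3], [[-0.2, 0, 0], 0, 0.3], [[-0.2, 0, 0], 0, 0.3], [[-0.2, 0, 0], 0, 0.3], [[-0.2, 0, 0], 0, 0.3]])

```text
time: 19.45
position: [0.5155, -0.0897, 0.0368]
tcp_rot: [-1.102, 1.363, -1.364]
ft_force: [0.3, -2.9, 0.3]
finger_gap: 0.0259
```

```bash
cat >> h.py <<'E'
def nest(name):
    o,u,n=row()
    c=camera_model('wrist');im,d=snapshot('wrist');save(name,im);P=pts('wrist',d,c)
    Z=P[...,2];hsv=cv2.cvtColor(im,cv2.COLOR_RGB2HSV);r=P[...,:2]-o
    X=r@n;Y=r@u
    blu=(hsv[...,0]>100)&(hsv[...,0]<125)&(hsv[...,1]>120)&(d>0)&(abs(X)<.05)&(Y>-.12)&(Y<.04)&(Z>.032)&(Z<.048)
    print('blue top y',np.percentile(Y[blu],[.5,99.5]),'x',np.percentile(X[blu],[.5,99.5]),'z',np.median(Z[blu]))
E
python3 - <<'E'
from h import *
nest('w12')
E
```

```text
row xy tcp 0.0001 -0.0871 z 0.036814729639958965 Frow 0.9060266197458484 -2.757550393974032 0.25901940263641965
blue top y [-0.07644556 -0.01524381] x [-0.03421524  0.03445148] z 0.038825625069133014
```

View pics/w12.png

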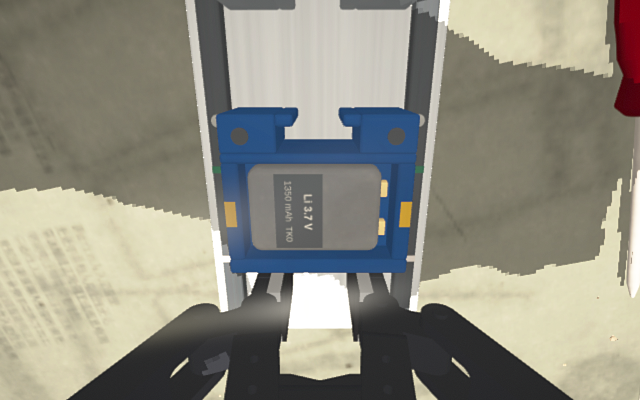

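Both pads touch the rear face, and the nest slides at about 2.8 N, staying square and flat with its cell inside. There are 36 mm left to push.

Call:
carry_out(commands=[[[-0.2, 0, 0], 0, 0.3], [[-0.2, 0, 0], 0, 0.3], [[-0.2, 0, 0], 0, 0.3], [[-0.2, 0, 0], 0, 0.3], [[-0.2, 0, 0], 0, 0.3], [[-0.2, 0, 0], 0, 0.3], [[-0.2, 0, 0], 0, 0.3], [[-0.2, 0, 0], 0, 0.3], [[-0.2, 0, 0], 0, 0.3], [[-0.2, 0, 0], 0, 0.3], [[-0.2, 0, 0], 0, 0.3], [[-0.2, 0, 0], 0, 0.3], [[-0.2, 0, 0], 0, 0.3], [[-0.2, 0, 0], 0, 0.3], [[-0.2, 0, 0], 0, 0.3], [[-0.15, 0, 0], 0, 0.3], [[-0.1, 0, 0], 0, 0.3], [[0, 0, 0], 0, 0.3]])

```text
time: 21.3
position: [0.5223, -0.0574, 0.0368]
tcp_rot: [-1.102, 1.363, -1.362]
ft_force: [-1.1, -0.6, -0.4]
finger_gap: 0.0257
```

Run:
```python
from h import *
nest('w13')
```

```text
row xy tcp -0.0 -0.0541 z 0.036786316611454595 Frow -0.9693219937087321 -0.779807180813394 -0.3928690465450775
blue top y [-0.04347656  0.01776138] x [-0.0344152   0.03435936] z 0.03882157466455512
```

View pics/w13.png

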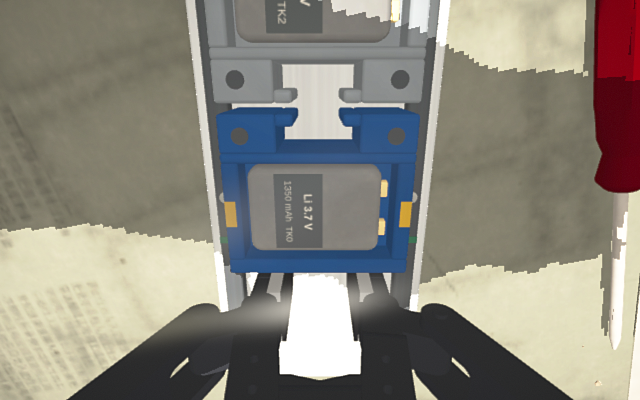

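A gap of about 3 mm remains between the grey edge (row 103) and the blue edge (row 110). I'll push on gently until the force rises.

Call:
carry_out(commands=[[[-0.1, 0, 0], 0, 0.3], [[-0.1, 0, 0], 0, 0.3], [[-0.1, 0, 0], 0, 0.3], [[-0.05, 0, 0], 0, 0.3], [[0, 0, 0], 0, 0.3]])

```text
time: 21.85
position: [0.5231, -0.0542, 0.0368]
tcp_rot: [-1.102, 1.363, -1.363]
ft_force: [-0.7, -3.4, -0.4]
finger_gap: 0.0256
```

Call:
carry_out(commands=[[[-0.05, 0, 0], 0, 0.3], [[-0.05, 0, 0], 0, 0.3], [[0, 0, 0], 0, 0.3]])

```text
time: 22.15
position: [0.5232, -0.0541, 0.0368]
tcp_rot: [-1.103, 1.362, -1.365]
ft_force: [-0.7, -5.4, -0.9]
finger_gap: 0.026
```

Run:
```python
from h import *
nest('w14')
```

```text
row xy tcp 0.0001 -0.0507 z 0.036821832683998475 Frow 0.44346575933316257 -5.4624423904329396 -0.9052066838585332
blue top y [-0.04001795  0.02098634] x [-0.03437568  0.03439886] z 0.03884016343642786
```

View pics/w14.png

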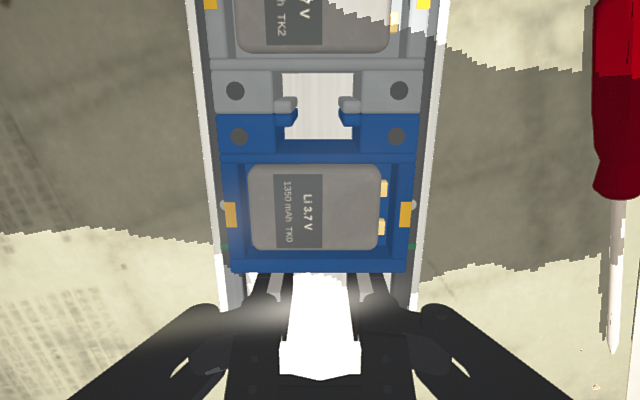

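The faces are touching, with no gap at row 114. The rear face measures -40.0 mm against the nominal -40.5, and the force rose without any motion. I'll back off and rise.

Call:
carry_out(commands=[[[0.2, 0, 0], 0, 0.3], [[0.5, 0, 0], 0, 0.3], [[1, 0, 0], 0, 0.3], [[1, 0, 0], 0, 0.3], [[0.5, -0.5, 0], 0, 0.3], [[0, -2, 0], 0, 0.3], [[0, -3, 0], 0, 0.3], [[0, -3, 0], 0, 0.3], [[0, -3, 0], 0, 0.3], [[0, -2, 0], 0, 0.3], [[0, 0, 0], 0, 0.3], [[0, 0, 0], 0, 0.3]])

```text
time: 23.4
position: [0.5167, -0.0849, 0.1722]
tcp_rot: [-1.101, 1.362, -1.364]
ft_force: [-1.2, -0.5, 0.1]
finger_gap: 0.0257
```

Run:
```python
from h import *
nest('w15')
a=np.load('top0.npz')
im,d=snapshot('top');save('top15',im);P=pts('top',d)
o,u,n=row();r=P[...,:2]-o;X=r@n;Y=r@u
im,d=snapshot('scene');save('s15',im)
```

```text
row xy tcp 0.0002 -0.0822 z 0.17215067234131246 Frow -1.0912706237368281 -0.7853696142042248 0.11424918483935881
blue top y [-0.03972882  0.02060537] x [-0.03485614  0.03404971] z 0.038912207108905694
row xy tcp -0.001 -0.082 z 0.17054705379742302 Frow -0.34375285744171913 0.3930255694102829 -0.24536256819961197
```

View pics/w15.png

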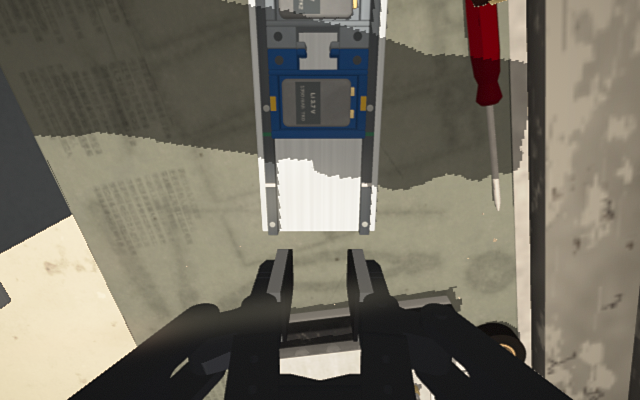

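View pics/s15.png

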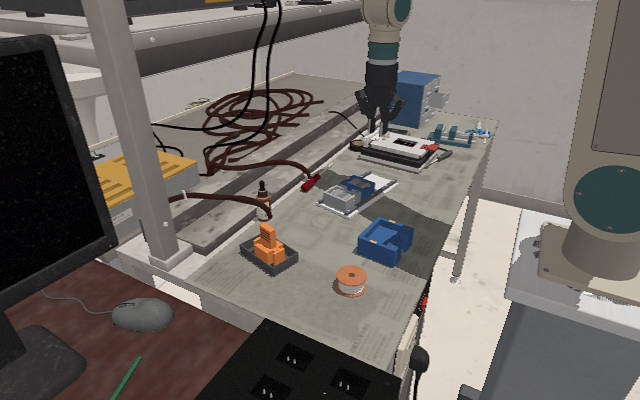

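View pics/top15.png

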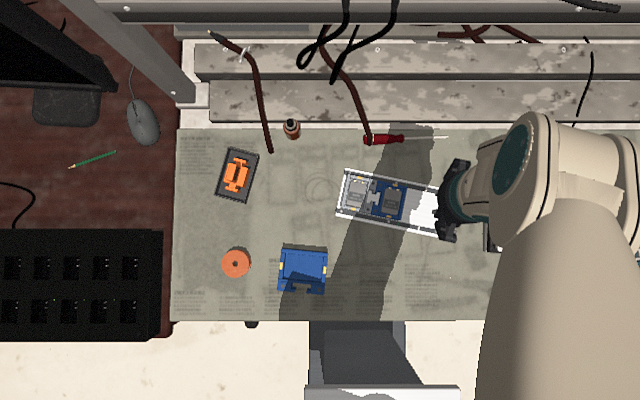

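The final pictures show the spacer upright in the tray at (237,175) in the top view and the blue nest home and flat. Both cells are in their pockets, the bystanders haven't moved, and the gripper is clear of everything. Handing in.

```bash
python3 -c "
from workcell import arm
print(arm.hand_in())"
```

```text
the job is handed in; nothing more can be done
None
```

The job is done and handed in at about 23.5 s of the 51 s allowed; the hand-in gives no verdict.

- **Spacer:** I gripped it by the tab and lifted it straight up. The blue nest stayed in place, and the load was only about the spacer's own weight. I then turned it about 87° and stood it in the tray. After release it measured upright, with the tab top at 75 mm where 76 mm was expected. It sat about 2 mm from the tray centre and lined up with it to within 1°.
- **Blue nest:** I pushed it along the rails with both fingers low on its rear face until the force rose without further motion. Its rear face measured -39.7 to -40.0 mm, against a nominal -40.5 mm. That half-millimetre is within the 2 mm camera calibration. The nest top stayed at 39 mm (40 mm nominal) and no gap to the grey nest was visible.
- **Everything else:** By eye in the last pictures, both cells lie in their pockets. The reel, bottle and screwdriver look where they started. I did not measure their positions. The gripper was about 17 cm above the bench, touching nothing.

No check failed; camera and arm readings disagreed by no more than 1–2 mm throughout.

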